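# Set the hold-down screw of a freezer-box gate with its setting block

## Task

Slide the green setting block fully home under the gate, then use the blue-handled driver to turn the brass screw down until the orange spring foot just drags on the block (pressed up into its sleeve about 4 to 5 mm), never screwing it down hard and never touching the brass head with the fingers. Lift the driver off, draw the block back out from under the foot so that the foot drags along it, leave it clear of the gate, and have the driver standing in the large hole of its green rack at the end, with the screw left at that setting. Do not shift the other things on the bench.

Things in the scene. Friction and masses are not known exactly. Their poses are not given: they have to be found in the camera images.
- station: Fixed base plate 120 (x) by 340 (y, -60 to +280) by 10 mm; origin on the table under the screw axis. A 53 mm slide way runs along its y between blue rails (69 mm outside width, tops z = 24 mm), ending at an inner stop (face y = -32, top z = 30 mm) and an outer one (y = 265, top z = 24). The white gate bridges it: x -56 to 56, y -22 to 22, underside z = 78, top z = 94 mm.
- block: Loose green setting block, 0.35 kg, on the base plate (z = 10 mm) between the rails, y axis along the station's y. Origin: centre of the underside of its tall part (50 wide, 60 long in y, 45 mm high). A tail 12 mm high runs on to y = 168 mm. Station y of the origin: -2 mm fully home on the inner stop, 66 to 80 mm at the start, 97 mm on the outer stop; clear of the gate beyond 55 mm.
- knob (a point): Centre of the block's upright aluminium knob, at block y = 150 mm, 41 mm above the block's underside: a post 24 mm in diameter, its foot on the tail at z = 22 mm, its top at z = 80 mm. Push or pinch it to slide the block.
- head: Brass screw head, 48 mm across, turning with the screw; origin on the axis at the floor of its slots (z = 115 to 121 mm at the start). Two crossing slots along its own x and y, 9 mm wide (13 mm in the top 4 mm), 12 mm deep, 37 mm long, ends open: the driver's blade fits every 90 degrees.
- screw (a joint): Turn of the screw in rad, clockwise from above positive; 0 to 7, starts at 1.5 to 3.0. Each rad clockwise lowers screw, head and foot by 3.18 mm. It takes about 0.05 N m and stays where it is left. The free foot meets the block's top at 4.03 rad; 5.4 rad presses it up about 4.5 mm.
- foot (a joint): How far the spring foot is pressed up into its sleeve, in m: 0 when hanging free, 0.012 at most. The spring gives 1.4 N at first touch and 0.35 N more per mm. Just dragging is 0.002 to 0.007 (aim for 0.0045); more than 0.009 counts as screwed down hard.
- pad: Orange round pad at the bottom of the spring foot, 24 mm in diameter, 8 mm high, not turning; origin at the centre of its underside, on the screw axis, 3 to 8 mm above the block's height at the start.
- driver: Loose driver, 0.22 kg, upright in the rack at the start; origin at the middle of its blade's tip, z up along it. Blade 5 mm thick (x), 32 mm wide (y), z 0 to 24 mm, its lowest 4 mm 3 by 30 mm; shank 24 mm thick; round collar 54 mm in diameter at z = 36 to 42 mm; blue square handle 28 by 28 mm, sides along x and y, z = 42 to 112 mm.
- rack: Fixed green tube rack, 120 (x) by 110 (y) by 45 mm high, origin under its centre, with a few flush tubes and one large hole.
- holder (a point): Centre of the mouth of the rack's large hole, 40 mm in diameter, through the rack, top at z = 45 mm. The driver's blade hangs in it and its collar rests on the rim, so that the driver's tip is at z = 9 mm.
- freezer_box: Freezer box with blue lid, 124 by 124 by 64 mm high, origin under its centre. Bystander; it and the rack may trade places.
- bottle: Amber bottle, 64 mm in diameter, 150 mm high, origin under its centre. Bystander.
- jar: Jar with red cap, 72 mm in diameter, 90 mm high, origin under its centre. Bystander.
- tip_box: Grey tip box with orange lid, 87 by 122 by 77 mm high, origin under its centre. Bystander.
- tube_tray: White tray, 60 by 140 by 42 mm high with its tube caps, origin under its centre. Bystander.
- beaker: White open beaker, 72 mm in diameter, 85 mm high, origin under its centre. Bystander.

How it is judged:
On the way, in this order (a step that is already met when the one before it is completed fails the run):
1. the setting block is fully home under the gate, the foot not yet touching it (y of block in the frame of station below 0.004 m and value of joint foot below 0.001 m), for 0.1 s.
2. the foot presses on the block, 2 to 7 mm up in its sleeve, the block still home and the driver off the screw (y of block in the frame of station below 0.008 m and value of joint foot between 0.002 and 0.007 m and contact force between pad and block above 0.5 N and contact force between driver and head below 0.05 N), for 0.2 s.
3. the block is drawn out with the foot dragging on it (y of block in the frame of station between 0.01 and 0.03 m and value of joint foot between 0.002 and 0.007 m and contact force between pad and block above 0.5 N), for 0.04 s.
At the end, for the whole second after the job is handed in: Block at rest on the slide way, its origin 55 to 105 mm out from the gate; foot free; screw left at 4.66 to 6.23 rad (foot pressed 2 to 7 mm by the block); driver at rest, upright within 0.12 rad in the large hole, within 10 mm of its centre, tip below 13 mm (y of block in the frame of station between 0.055 and 0.105 m and z of block in the frame of station below 0.013 m and angle between block's own z axis and vertical below 0.05 rad and value of joint foot below 0.001 m and value of joint screw between 4.66 and 6.23 rad and horizontal distance between driver and holder below 0.01 m and height (world z) of driver below 0.013 m and angle between driver's own z axis and vertical below 0.12 rad and linear speed of each of block, driver below 0.01 m/s); the robot touches nothing.
It fails at once if the foot is screwed down hard on the block (pressed up more than 9 mm) (value of joint foot above 0.009 m).
It fails at once if the fingers touch the brass screw head (contact force between the fingers and head above 0.5 N).
It fails at once if a bystander is shifted by more than 20 mm (distance of any of freezer_box, bottle, jar, tip_box, tube_tray, beaker from where it was at the start of the episode above 0.02 m).
It also fails if it takes over 72 s, if anything falls off the work surface, if the arm or the gripper's body presses on something with over 40 N, if the wrist force passes 120 N, or if a joint passes its speed limit or range.

## Robot

A 6-joint arm with a two-finger parallel gripper is mounted at the origin on the work surface. World frame = base frame: x ahead of the robot, y to its left, z up, the work surface at z = 0. Lengths are in m, angles in rad, forces in N, time in s.
With the tool pointing down it reaches from about 0.25 to 0.8 m from the base axis. Payload 3.9 kg.
Tool frame: the origin (TCP) lies at the very end of the fingers, on their centre line; the grasp point (between the pads) lies 19 mm behind it (arm.grip_point_offset is the distance from the TCP to the grasp point, in m); z points along the fingers, y is the line along which they close (so a half turn about z gives the same grasp; the last joint's range is limited). The gripper opens to 85 mm and grips with 20 to 120 N. Pads are 22 mm wide; open, the fingers measure 114 mm over their backs; the gripper's body (76 mm by 85 mm) begins 54 mm behind the grasp point. The pads swing forward as they close: fully open they stand 13 mm farther back than shut.
Start: joints at [1.336, 0.26, -0.138, 1.173, 0, 1.571], TCP at [0.122, 0.511, 0.205] pointing down, gripper open.
Joint ranges: [-2.78, 2.78], [-0.83, 1.72], [-1.28, 1.37], [-1.9, 2.12], [-1.57, 1.48], [-3.14, 3.14]. Speed limits (rad/s): [2.57, 2.57, 3.14, 3.14, 3.14, 3.14].

## Interface

Orientations are given as a unit quaternion [x, y, z, w].
In Python, from plant import arm, cams gives the robot as it stands (arm), with the cameras (cams).
- The arm moves only by the tool steer_hand, called after "Call:" as name(argument=value, ...) on one line, values as JSON. Schema: {"type":"object","properties":{"offsets":{"type":"object","properties":{"sx":{"type":"array","items":{"type":"number"},"minItems":1,"maxItems":12},"sy":{"type":"array","items":{"type":"number"},"minItems":1,"maxItems":12},"sz":{"type":"array","items":{"type":"number"},"minItems":1,"maxItems":12},"rx":{"type":"array","items":{"type":"number"},"minItems":1,"maxItems":12},"ry":{"type":"array","items":{"type":"number"},"minItems":1,"maxItems":12},"rz":{"type":"array","items":{"type":"number"},"minItems":1,"maxItems":12}},"additionalProperties":false,"required":["sx","sy","sz","rx","ry","rz"]},"finger_gap":{"type":"number"},"grip_force":{"type":"number"},"only":{"type":"string"},"quiet":{"type":"boolean"},"lines":{"type":"string"}},"required":["offsets"],"additionalProperties":false}. offsets is an object with one list for each field, all of the same length, 1 to 12, a row being the entries at one place: sx, sy, sz (the shift in shares of the most that a row can go, 1 being 62.5 mm), rx, ry, rz (a rotation vector in fractions of the full range, 1 being 2 pi rad); each row shifts and turns the commanded pose from where the row before left it, along the tool's axes as they then stand; what a row does not reach is not made up. A row lasts 1/8 s, in which the tool goes at most 0.0625 m and 0.188 rad, less where a joint would pass 70% of its speed; a pose out of reach is approached as far as the arm can. finger_gap is the finger opening in m, set as the call begins (left out keeps the last). The fingers move at their own pace and stop on an object; grip_force is the grip in N (left out, the last holds). Time passes only in rows, so rows that do not move let the fingers close. The tool returns the time, the measured TCP pose, the force, the opening and the grip force at its end. only (a regular expression) keeps the lines of the reply that match it, lines (a string "A,B") keeps lines A to B, and quiet returns only ok. A shift or turn number past 1, either way, is cut back to 1. Input that does not fit is refused with a message, and nothing moves.
- arm.observe(): the state, without advancing time (a new reading comes with each control period).
- cams.get_image(name): name is "side" or "top"; returns the picture (480x640x3 uint8, red, green, blue); there is no depth.
- cams.camera_model(name): a dict with "fx", "fy", "cx", "cy" (pixels), "origin" and "orientation" of the camera in the world. Camera axes: x right, y up, looking along -z (the intrinsics and any distortion apply to the point x, -y, -z); pixel columns grow to the right and rows downward; lengths in m; the calibration is good to about 2 mm. A picture is of the moment at which its call begins. camera_model takes no time and is no camera call.
- arm.sign_off(): hands the job in; it is judged then, once.
The state is a dict: "clock": time; "joint_pos": joint angles; "qd": joint speeds; "effort": joint torques, N m; "tcp_pos": TCP position; "ee_rot": TCP orientation; "contact_force": force on the tool from outside, world axes, zero at the start; "torque": the same for the moment, N m; "grip_width": finger opening in m; "gripper_force": force on a finger pad.
Only numpy, scipy, OpenCV 4.12 (cv2) and the standard library are available. Lean on these libraries where they do the work, as an engineer would, in place of code of your own. Each camera call takes 0.05 s, during which the arm holds its last target. There are 200 camera calls.

## Working session

There is one attempt and no reset: what is moved stays moved. The work goes in short steps, Python scripts to look and compute and a tool call to move; the robot and the scene stay as the last step left them, time stands still between calls to the robot, and variables do not carry over. Pictures are saved under pics/ and viewed, at most 10 in all, crops included, and the job is handed in when it is done.

```bash
ls; mkdir -p pics; python3 - <<'E'
from plant import arm, cams
import cv2
for n in("top","side"):
    cv2.imwrite(f"pics/{n}0.png",cams.get_image(n)[:,:,::-1]); print(n,cams.camera_model(n))
print(arm.observe())
E
```

```text
pics
plant.py
top {'fx': 528.4058361775988, 'fy': 528.4058361775988, 'cx': 324.1297458266332, 'cy': 232.2980941921551, 'origin': array([0.37018423, 0.00464647, 1.27447721]), 'orientation': array([-0.06145748,  0.04615011,  0.70712562, -0.70289864])}
side {'fx': 461.63630565629734, 'fy': 461.63630565629734, 'cx': 320.27646894975607, 'cy': 238.20306146594388, 'origin': array([ 0.31034136, -0.68918592,  0.67619028]), 'orientation': array([ 0.43396117, -0.0869731 , -0.15398494,  0.88340365])}
{'clock': 0.1, 'joint_pos': array([ 1.33601727e+00,  2.60641678e-01, -1.39243764e-01,  1.17274160e+00,
        5.66088385e-05,  1.57082138e+00]), 'qd': array([ 0.00104557,  0.00025054,  0.00225742,  0.00108453,  0.0003232 ,
       -0.00095559]), 'effort': array([ 4.81007573e-04, -4.06507945e+01,  2.54526901e+01,  1.00724370e-02,
        9.40915152e-05, -2.30513635e-06]), 'tcp_pos': array([0.12195229, 0.50993954, 0.20393457]), 'ee_rot': array([ 1.17132517e-01,  9.93115872e-01, -9.05744701e-04, -1.35305056e-04]), 'contact_force': array([-0.36038471,  0.56603771,  0.40982184]), 'torque': array([ 0.01384204,  0.01089274, -0.03297546]), 'gripper_force': 0.0, 'grip_width': 0.08571282174898351}
```

View pics/top0.png

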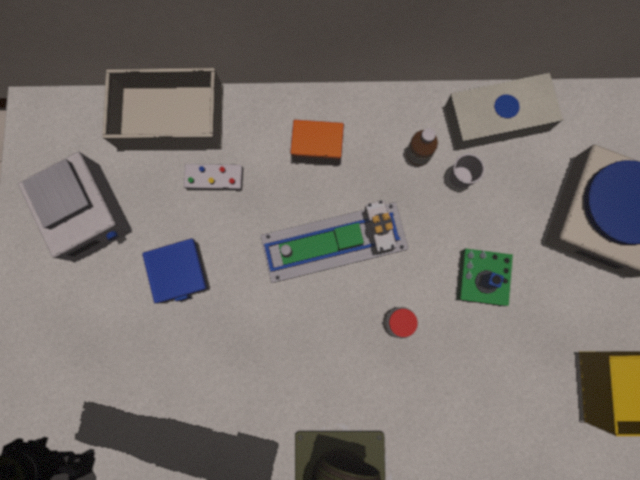

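View pics/side0.png

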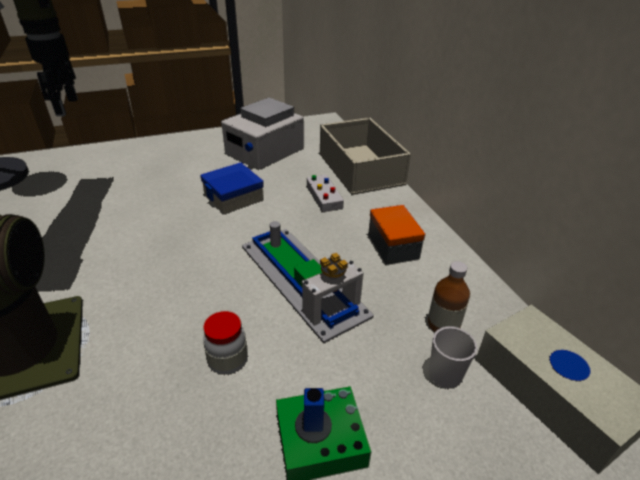

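Top: station from about (268,258) to (400,230), gate at (381,228), knob at (286,251). The rack is at (486,277) with the driver's handle at (494,281), and the jar at (402,322). I'll enlarge these for measuring.

```bash
cat > h.py <<'E'
from plant import arm, cams
import numpy as np, cv2
from scipy.spatial.transform import Rotation as R
C={n:cams.camera_model(n) for n in("top","side")}
def proj(n,p):
    c=C[n]; q=R.from_quat(c["orientation"]).inv().apply(np.atleast_2d(p)-c["origin"])
    return np.c_[c["cx"]-c["fx"]*q[:,0]/q[:,2], c["cy"]+c["fy"]*q[:,1]/q[:,2]]
def unproj(n,uv,z):
    c=C[n]; d=R.from_quat(c["orientation"]).apply([(uv[0]-c["cx"])/c["fx"],-(uv[1]-c["cy"])/c["fy"],-1])
    return c["origin"]+d*(z-c["origin"][2])/d[2]
def crop(img,x0,y0,w,h,s):
    o=cv2.resize(img[y0:y0+h,x0:x0+w],None,fx=s,fy=s,interpolation=cv2.INTER_CUBIC)
    for k in range(0,w,10): cv2.putText(o,str(x0+k),(k*s,8),0,.3,(255,255,255),1); cv2.line(o,(k*s,10),(k*s,14),(255,255,255),1)
    for k in range(0,h,10): cv2.putText(o,str(y0+k),(0,k*s+4),0,.3,(255,255,255),1); cv2.line(o,(20,k*s),(24,k*s),(255,255,255),1)
    return o
E
python3 - <<'E'
from h import *
t=cv2.imread("pics/top0.png"); s=cv2.imread("pics/side0.png")
t=cv2.convertScaleAbs(t,alpha=1.5);s=cv2.convertScaleAbs(s,alpha=1.3)
a=crop(t,255,195,160,95,5); cv2.imwrite("pics/c1.png",a)
b=np.zeros((520,800,3),np.uint8)
r=crop(t,450,240,70,72,6); b[:432,:420]=r
r=crop(s,270,375,105,110,5)[:520,:375] if False else crop(s,272,380,94,98,4); b[:392,424:800]=r
cv2.imwrite("pics/c2.png",b)
E
```

```text
(no output)
```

View pics/c1.png

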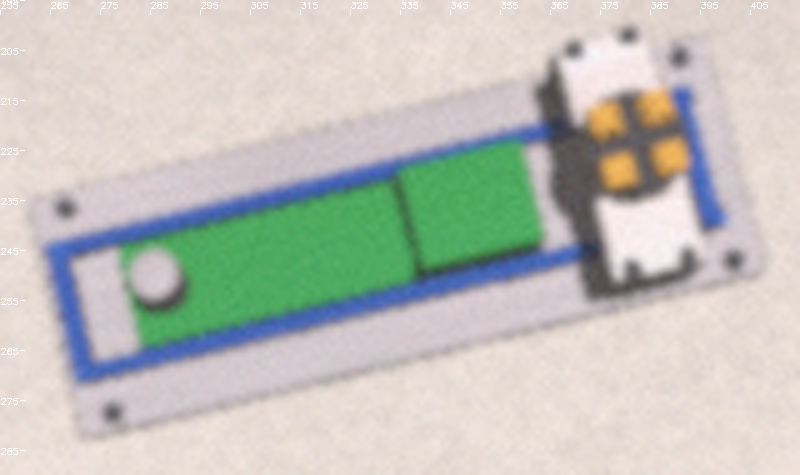

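View pics/c2.png

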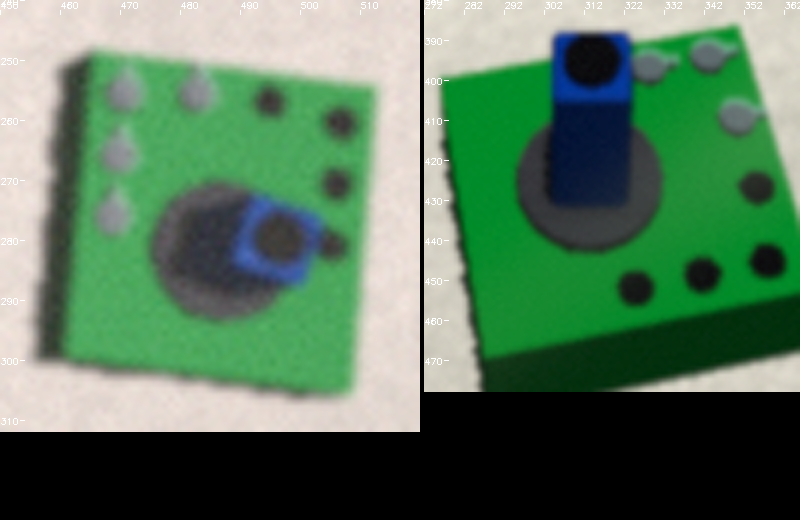

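c1 shows plate corners near (397,202), (408.6,249.4), (272,282.4) and (261.4,235). The brass quadrants centre on (382.5,222.6) and the knob top is at (286,250). In c2 the collar centre is (486.5,281.8) and the handle top (496.2,280).

```bash
python3 - <<'E'
from h import *
np.set_printoptions(precision=4,suppress=True)
c1=lambda u,v:(255+u/5,195+v/5); c2=lambda u,v:(450+u/6,240+v/6); c3=lambda u,v:(272+(u-424)/4,380+v/4)
P=np.array([unproj("top",c1(*p),.01) for p in [(710,35),(768,272),(85,437),(32,200)]])[:,:2]
print("corners",P, [np.linalg.norm(P[i]-P[i-1]) for i in range(4)])
ex,ey=120,340
loc=np.array([[1,-1],[-1,-1],[-1,1],[1,1]])  # try both handed
ctr=P.mean(0); v=(P[2]+P[3]-P[0]-P[1]); v/=np.linalg.norm(v); print("ctr",ctr,"ydir",v,"station origin",ctr-0.11*v,"yaw",np.degrees(np.arctan2(-v[0],v[1])))
for z in(.127,.130,.133): print("head top",z,unproj("top",c1(637.5,138),z))
q=[unproj("top",c1(*p),.13)[:2] for p in [(606,119),(655,106),(670,157),(619,170)]]
for i in range(4): d=q[i]-q[i-1]; print("slotdir",np.degrees(np.arctan2(d[1],d[0])),np.linalg.norm(d))
print("knob",unproj("top",c1(156,275),.08))
print("collar",unproj("top",c2(219,251),.051),unproj("side",c3(589,185),.051))
print("handle top",unproj("top",c2(277,240),.121),unproj("side",c3(592,62),.121))
h=[unproj("top",c2(*p),.121)[:2] for p in [(250,192),(323,211),(303,286),(235,266)]]
for i in range(4): d=h[i]-h[i-1]; print("h",np.degrees(np.arctan2(d[1],d[0])),np.linalg.norm(d))
h=[unproj("side",c3(*p),.121)[:2] for p in [(553,34),(630,34),(632,102),(553,102)]]
for i in range(4): d=h[i]-h[i-1]; print("hs",np.degrees(np.arctan2(d[1],d[0])),np.linalg.norm(d))
r=[unproj("top",c2(*p),.045)[:2] for p in [(92,50),(377,86),(353,397),(62,358)]]
for i in range(4): d=r[i]-r[i-1]; print("rack",r[i],np.degrees(np.arctan2(d[1],d[0])),np.linalg.norm(d))
E
```

```bash
cat >> h.py <<'E'
O=np.array([.566,-.1]); V=np.array([-.2306,.9731]); U=np.array([.9731,.2306])
def go(x,y,z,yaw):
    "rows needed in present tool axes: translation, tilt+turn to point down with tool y at yaw (deg)"
    s=arm.observe(); r=R.from_quat(s["ee_rot"]); a=np.radians(yaw)
    ty=np.array([np.cos(a),np.sin(a),0]); tz=np.array([0,0,-1.]); T=R.from_matrix(np.c_[np.cross(ty,tz),ty,tz])
    print("d",np.round(r.inv().apply(np.array([x,y,z])-s["tcp_pos"]),4),"rot",np.round((r.inv()*T).as_rotvec(),4),
     "tcp",np.round(s["tcp_pos"],4),"j6",round(s["joint_pos"][5],3),"F",np.round(s["contact_force"],1),"t",round(s["clock"],2))
def st(x,y,z,yaw): # station coordinates
    p=O+x*U+y*V; go(*p,z,yaw)
E
python3 - <<'E'
from h import *
go(.5135,.1168,.15,103.3)
for n,uv,z in[("jar",(402,322),.09),("beaker",(468,170),.085),("bottle",(428,135),.15),("box",(174,270),.064),("tip",(318,140),.077)]: print(n,unproj("top",uv,z))
E
```

```text
d [-0.4723 -0.2912  0.0544] rot [-0.0018 -0.0005 -0.4669] tcp [0.122  0.5099 0.2039] j6 1.571 F [-0.4  0.6  0.4] t 0.1
jar [ 0.35081637 -0.14080849  0.09      ]
beaker [ 0.69566582 -0.30234182  0.085     ]
bottle [ 0.75831745 -0.20145331  0.15      ]
box [0.47077415 0.37741558 0.064     ]
tip [0.77433953 0.0437524  0.077     ]
```

Units first: shifts go in shares of 62.5 mm and turns go in shares of 2 pi rad. So -0.05 m is -0.8, -0.04 m is -0.64.

Call:
steer_hand(offsets={"sx":[-0.64,-0.64,-0.64,-0.64,-0.64,-0.64,-0.64,-0.64,-0.8,-0.8,-0.8,0],"sy":[-0.4,-0.4,-0.4,-0.4,-0.4,-0.4,-0.4,-0.4,-0.48,-0.48,-0.48,0],"sz":[0,0,0,0,0,0,0,0,0,0,0,0.32],"rx":[0,0,0,0,0,0,0,0,0,0,0,0],"ry":[0,0,0,0,0,0,0,0,0,0,0,0],"rz":[0,0,0,0,0,0,0,0,0,0,0,0]}, finger_gap=0.085, grip_force=40)

```text
clock: 1.6
tcp_pos: [0.5159, 0.1166, 0.1851]
ee_rot: [0.12, 0.993, 0.0, 0.002]
contact_force: [-1.3, 0.5, -0.7]
grip_width: 0.0849
gripper_force: 0.0
```

Call:
steer_hand(offsets={"sx":[0,0,0,0],"sy":[0,0,0,0],"sz":[0.16,0.16,0,0],"rx":[0,0,0,0],"ry":[0,0,0,0],"rz":[-0.0239,-0.0239,-0.0255,0]})

```text
clock: 2.1
tcp_pos: [0.5113, 0.1191, 0.1642]
ee_rot: [-0.111, 0.994, -0.0, -0.001]
contact_force: [0.3, 0.0, 0.9]
grip_width: 0.085
gripper_force: 0.0
```

```bash
python3 -c "
from h import *
go(.5135,.1168,.045,103.3)"
```

```text
d [-0.0018 -0.0027  0.1191] rot [-0.     -0.0013 -0.0088] tcp [0.5113 0.1191 0.1642] j6 0.006 F [0.3 0.  0.9] t 2.1
```

To row units: 0.03 m is 0.48, 0.029 m is 0.464, -0.008 rad / 6.2832 = -0.0013.

Call:
steer_hand(offsets={"sx":[-0.032,0,0,0,0],"sy":[-0.048,0,0,0,0],"sz":[0.48,0.48,0.48,0.464,0],"rx":[0,0,0,0,0],"ry":[0,0,0,0,0],"rz":[-0.0013,0,0,0,0]})

```text
clock: 2.72
tcp_pos: [0.512, 0.1162, 0.0438]
ee_rot: [-0.115, 0.993, -0.0, -0.003]
contact_force: [-0.3, 0.4, -0.3]
grip_width: 0.0852
gripper_force: 0.0
```

Call:
steer_hand(offsets={"sx":[0,0,0,0,0,0,0,0],"sy":[0,0,0,0,0,0,0,0],"sz":[0,0,0,0,0,0,0,0],"rx":[0,0,0,0,0,0,0,0],"ry":[0,0,0,0,0,0,0,0],"rz":[0,0,0,0,0,0,0,0]}, finger_gap=0.0, grip_force=30)

```text
clock: 3.72
tcp_pos: [0.5151, 0.1175, 0.0469]
ee_rot: [-0.116, 0.993, 0.001, 0.001]
contact_force: [-0.2, 0.6, 5.9]
grip_width: 0.0221
gripper_force: 29.1
```

```bash
python3 -c "
from h import *
p=arm.observe()['tcp_pos'][:2]-O; print(p@U,p@V)
st(0,.148,.045,103.3)
cv2.imwrite('pics/t1.png',cams.get_image('top')[:,:,::-1])"
```

```text
0.0006320327622705915 0.22339329479310605
d [ 0.0007 -0.0754  0.0018] rot [0.0012 0.0021 0.0012] tcp [0.5151 0.1175 0.0469] j6 -0.01 F [-0.2  0.6  5.9] t 3.73
```

Call:
steer_hand(offsets={"sx":[0,0,0,0,0,0,0],"sy":[-0.192,-0.192,-0.192,-0.192,-0.16,-0.16,0],"sz":[0,0,0,0,0,0,0],"rx":[0,0,0,0,0,0,0],"ry":[0,0,0,0,0,0,0],"rz":[0,0,0,0,0,0,0]})

```text
clock: 4.65
tcp_pos: [0.5313, 0.0505, 0.0469]
ee_rot: [-0.116, 0.993, 0.0, 0.001]
contact_force: [-0.7, 1.0, 4.6]
grip_width: 0.0215
gripper_force: 29.3
```

Call:
steer_hand(offsets={"sx":[0,0,0,0,0],"sy":[-0.032,-0.032,-0.016,-0.016,0],"sz":[0,0,0,0,0],"rx":[0,0,0,0,0],"ry":[0,0,0,0,0],"rz":[0,0,0,0,0]})

```text
clock: 5.28
tcp_pos: [0.5322, 0.0465, 0.0469]
ee_rot: [-0.117, 0.993, 0.002, 0.001]
contact_force: [-0.8, 5.6, 7.3]
grip_width: 0.0217
gripper_force: 29.4
```

```bash
python3 -c "
from h import *
p=arm.observe()['tcp_pos'][:2]-O; print(p@U,p@V)
print(arm.observe()['contact_force'][:2]@V)"
```

```text
0.00093767917784187 0.1503801072590082
5.597644763424858
```

To row units: -0.001 m is -0.016.

Call:
steer_hand(offsets={"sx":[0,0,0,0],"sy":[-0.016,-0.016,-0.016,0],"sz":[0,0,0,0],"rx":[0,0,0,0],"ry":[0,0,0,0],"rz":[0,0,0,0]})

```text
clock: 5.78
tcp_pos: [0.5322, 0.0466, 0.0468]
ee_rot: [-0.117, 0.993, 0.005, 0.001]
contact_force: [-2.9, 12.6, 7.7]
grip_width: 0.0221
gripper_force: 29.6
```

```bash
python3 -c "
from h import *
p=arm.observe()['tcp_pos'][:2]-O; print(p@U,p@V)
print(arm.observe()['contact_force'][:2]@V)"
```

```text
0.0009032094215679146 0.15041839746889585
12.950911706764852
```

To row units: -0.05 m is -0.8, -0.01 m is -0.16.

Call:
steer_hand(offsets={"sx":[0,0,0,0,0,0,0,0,0],"sy":[0.016,0,0,0,0,0,0,0,0],"sz":[0,0,0,0,-0.16,-0.8,-0.8,-0.8,0],"rx":[0,0,0,0,0,0,0,0,0],"ry":[0,0,0,0,0,0,0,0,0],"rz":[0,0,0,0,0,0,0,0,0]}, finger_gap=0.085)

```text
clock: 6.9
tcp_pos: [0.5353, 0.0429, 0.211]
ee_rot: [-0.116, 0.993, -0.0, 0.005]
contact_force: [-0.4, -0.2, -0.5]
grip_width: 0.085
gripper_force: 0.0
```

```bash
python3 -c "
from h import *
print(arm.observe()['contact_force'])
cv2.imwrite('pics/t2.png',cams.get_image('top')[:,:,::-1])
go(.4405,-.342,.2,162.3)"
```

```text
[-0.37511842 -0.21022037 -0.51899617]
d [ 0.1797 -0.3529  0.0078] rot [-0.0038  0.0046 -1.0287] tcp [0.5337 0.0428 0.2085] j6 -0.153 F [ 0.4 -0.2 -0.5] t 6.95
```

To row units: -0.044 m is -0.704, 0.0225 m is 0.36.

Call:
steer_hand(offsets={"sx":[0.36,0.36,0.36,0.36,0.36,0.36,0.36,0.36],"sy":[-0.704,-0.704,-0.704,-0.704,-0.704,-0.704,-0.704,-0.704],"sz":[0,0,0,0,0,0,0,0],"rx":[0,0,0,0,0,0,0,0],"ry":[0,0,0,0,0,0,0,0],"rz":[0,0,0,0,0,0,0,0]})

```text
clock: 7.95
tcp_pos: [0.4367, -0.3422, 0.2043]
ee_rot: [-0.116, 0.993, 0.001, -0.001]
contact_force: [1.4, -0.2, 0.2]
grip_width: 0.085
gripper_force: 0.0
```

Call:
steer_hand(offsets={"sx":[0,0,0,0,0,0,0,0],"sy":[0,0,0,0,0,0,0,0],"sz":[0,0,0,0,0,0,0,0],"rx":[0,0,0,0,0,0,0,0],"ry":[0,0,0,0,0,0,0,0],"rz":[-0.0271,-0.0271,-0.0271,-0.0271,-0.0271,-0.0271,0,0]})

```text
clock: 8.95
tcp_pos: [0.4377, -0.341, 0.205]
ee_rot: [-0.585, 0.811, 0.001, -0.0]
contact_force: [-0.6, -0.6, 0.8]
grip_width: 0.0846
gripper_force: 0.0
```

```bash
python3 -c "
from h import *
t=cv2.imread('pics/t2.png'); cv2.imwrite('pics/c3.png',crop(cv2.convertScaleAbs(t,alpha=1.5),255,195,160,95,5))
go(.4405,-.342,.076,162.3)"
```

```text
d [ 0.0002 -0.0032  0.129 ] rot [ 0.0015  0.0005 -0.011 ] tcp [ 0.4377 -0.341   0.205 ] j6 -1.913 F [-0.6 -0.6  0.8] t 8.95
```

View pics/c3.png

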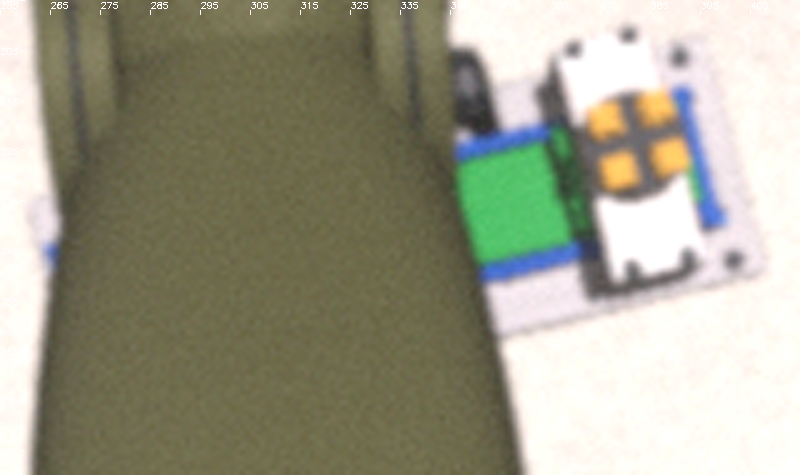

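The block is under the gate, with green showing past it at (394,231). Next I grasp the driver.

To row units: 0.035 m is 0.56, 0.03 m is 0.48, -0.01 rad / 6.2832 = -0.0016.

Call:
steer_hand(offsets={"sx":[0,0,0,0,0],"sy":[-0.048,0,0,0,0],"sz":[0.48,0.56,0.56,0.464,0],"rx":[0,0,0,0,0],"ry":[0,0,0,0,0],"rz":[-0.0016,0,0,0,0]})

```text
clock: 9.57
tcp_pos: [0.4389, -0.3406, 0.0744]
ee_rot: [-0.59, 0.807, 0.003, -0.001]
contact_force: [0.0, 0.5, 0.0]
grip_width: 0.0852
gripper_force: 0.0
```

Call:
steer_hand(offsets={"sx":[0,0,0,0,0,0,0],"sy":[0,0,0,0,0,0,0],"sz":[0,0,0,0,0,0,0],"rx":[0,0,0,0,0,0,0],"ry":[0,0,0,0,0,0,0],"rz":[0,0,0,0,0,0,0]}, finger_gap=0.0, grip_force=50)

```text
clock: 10.45
tcp_pos: [0.4414, -0.3427, 0.0779]
ee_rot: [-0.59, 0.807, -0.001, 0.0]
contact_force: [-1.0, -0.6, 5.3]
grip_width: 0.0265
gripper_force: 51.2
```

```bash
python3 -c "
from h import *
go(.4405,-.342,.2,162.3)"
```

```text
d [-0.0003  0.0009 -0.1221] rot [-0.0016 -0.0009  0.0012] tcp [ 0.4414 -0.3427  0.0779] j6 -1.923 F [-1.  -0.6  5.3] t 10.45
```

To row units: -0.04 m is -0.64, -0.035 m is -0.56.

Call:
steer_hand(offsets={"sx":[0,0,0,0,0,0],"sy":[0,0,0,0,0,0],"sz":[-0.24,-0.48,-0.64,-0.64,-0.56,0],"rx":[0,0,0,0,0,0],"ry":[0,0,0,0,0,0],"rz":[0,0,0,0,0,0]})

```text
clock: 11.2
tcp_pos: [0.4427, -0.3434, 0.2401]
ee_rot: [-0.59, 0.807, -0.003, 0.001]
contact_force: [0.2, -0.1, -3.8]
grip_width: 0.0268
gripper_force: 50.3
```

```bash
python3 -c "
from h import *
go(.5663,-.098,.235,194)"
```

```text
d [-0.2713 -0.0435  0.0047] rot [-0.0054 -0.0038 -0.5519] tcp [ 0.4427 -0.3434  0.2401] j6 -1.923 F [ 0.2 -0.1 -3.8] t 11.2
```

To row units: -0.04 m is -0.64, -0.03 m is -0.48, -0.19 rad / 6.2832 = -0.0302.

Call:
steer_hand(offsets={"sx":[-0.32,-0.64,-0.64,-0.64,-0.64,-0.64,-0.48,-0.336,0,0,0,0],"sy":[-0.048,-0.104,-0.104,-0.104,-0.104,-0.104,-0.08,-0.048,0,0,0,0],"sz":[0,0,0,0,0,0,0,0,0,0,0,0],"rx":[0,0,0,0,0,0,0,0,0,0,0,0],"ry":[0,0,0,0,0,0,0,0,0,0,0,0],"rz":[0,0,0,0,0,0,0,0,-0.0286,-0.0286,-0.0302,0]})

```text
clock: 12.7
tcp_pos: [0.5638, -0.0968, 0.2357]
ee_rot: [0.786, -0.618, -0.001, 0.001]
contact_force: [0.7, -0.3, -2.6]
grip_width: 0.0268
gripper_force: 50.3
```

```bash
python3 -c "
from h import *
go(.5663,-.098,.235,194)"
```

```text
d [ 0.0018 -0.0021  0.0007] rot [ 0.002   0.0008 -0.0067] tcp [ 0.5638 -0.0968  0.2357] j6 -1.978 F [ 0.7 -0.3 -2.6] t 12.7
```

To row units: 0.01 m is 0.16, -0.002 m is -0.032, -0.006 rad / 6.2832 = -0.001.

Call:
steer_hand(offsets={"sx":[0.032,0,0,0],"sy":[-0.032,0,0,0],"sz":[0.16,0.16,0.16,0],"rx":[0,0,0,0],"ry":[0,0,0,0],"rz":[-0.001,0,0,0]})

```text
clock: 13.2
tcp_pos: [0.5659, -0.0984, 0.2052]
ee_rot: [0.788, -0.615, -0.001, 0.001]
contact_force: [-0.2, -0.2, -1.8]
grip_width: 0.0269
gripper_force: 50.2
```

```bash
python3 -c "
from h import *
go(.5663,-.098,.195,194)
s=cv2.convertScaleAbs(cams.get_image('side')[:,:,::-1],alpha=1.3)
cv2.imwrite('pics/c4.png',crop(s,285,205,100,100,6))
print(proj('side',[[.5663,-.098,.13],[.5663,-.098,.12]]))"
```

```text
d [-0.0003 -0.0005  0.0102] rot [0.0026 0.0012 0.0011] tcp [ 0.5659 -0.0984  0.2052] j6 -1.988 F [-0.2 -0.2 -1.8] t 13.2
[[333.16943485 261.53116838]
 [332.96828896 265.67736127]]
```

View pics/c4.png

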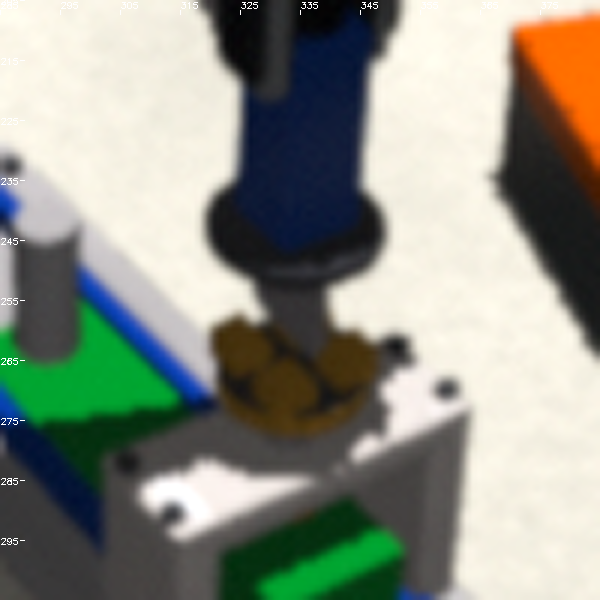

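The driver is centred over the head with the slot at the right angle; head centre is near (333,265). Lowering gently.

To row units: 0.004 m is 0.064, 0.003 m is 0.048.

Call:
steer_hand(offsets={"sx":[0,0,0,0],"sy":[0,0,0,0],"sz":[0.064,0.064,0.048,0],"rx":[0,0,0,0],"ry":[0,0,0,0],"rz":[0,0,0,0]})

```text
clock: 13.75
tcp_pos: [0.5667, -0.0986, 0.1954]
ee_rot: [0.788, -0.615, -0.0, 0.0]
contact_force: [0.1, 0.1, -2.7]
grip_width: 0.0265
gripper_force: 50.3
```

Call:
steer_hand(offsets={"sx":[0,0,0,0],"sy":[0,0,0,0],"sz":[0.016,0.016,0.016,0],"rx":[0,0,0,0],"ry":[0,0,0,0],"rz":[0,0,0,0]})

```text
clock: 14.25
tcp_pos: [0.5669, -0.0986, 0.1926]
ee_rot: [0.788, -0.615, -0.0, 0.0]
contact_force: [-0.4, -0.6, -2.3]
grip_width: 0.027
gripper_force: 50.3
```

Call:
steer_hand(offsets={"sx":[0,0,0],"sy":[0,0,0],"sz":[0.016,0.016,0],"rx":[0,0,0],"ry":[0,0,0],"rz":[0,0,0]})

```text
clock: 14.62
tcp_pos: [0.5668, -0.0986, 0.1906]
ee_rot: [0.788, -0.615, -0.0, 0.0]
contact_force: [-0.4, -0.4, -3.0]
grip_width: 0.0265
gripper_force: 50.3
```

To row units: 0.001 m is 0.016.

Call:
steer_hand(offsets={"sx":[0,0],"sy":[0,0],"sz":[0.016,0],"rx":[0,0],"ry":[0,0],"rz":[0,0]})

```text
clock: 14.88
tcp_pos: [0.5669, -0.0986, 0.1896]
ee_rot: [0.788, -0.615, -0.0, 0.0]
contact_force: [0.1, 0.4, -3.1]
grip_width: 0.0269
gripper_force: 50.3
```

Call:
steer_hand(offsets={"sx":[0,0],"sy":[0,0],"sz":[0.016,0],"rx":[0,0],"ry":[0,0],"rz":[0,0]})

```text
clock: 15.12
tcp_pos: [0.567, -0.0986, 0.1887]
ee_rot: [0.788, -0.615, 0.0, -0.0]
contact_force: [0.8, -0.3, -2.5]
grip_width: 0.0267
gripper_force: 50.3
```

Call:
steer_hand(offsets={"sx":[0,0],"sy":[0,0],"sz":[0.016,0],"rx":[0,0],"ry":[0,0],"rz":[0,0]})

```text
clock: 15.38
tcp_pos: [0.5672, -0.0987, 0.1885]
ee_rot: [0.788, -0.615, 0.0, -0.0]
contact_force: [-1.5, -0.5, 3.4]
grip_width: 0.0268
gripper_force: 51.1
```

To row units: -0.001 m is -0.016, 0.0005 m is 0.008, 0.16 rad / 6.2832 = 0.0255.

Call:
steer_hand(offsets={"sx":[0,0,0,0,0,0,0,0,0,0,0],"sy":[0,0,0,0,0,0,0,0,0,0,0],"sz":[-0.016,0,0.008,0.008,0.008,0.008,0.008,0.008,0.008,0.008,0],"rx":[0,0,0,0,0,0,0,0,0,0,0],"ry":[0,0,0,0,0,0,0,0,0,0,0],"rz":[0.0127,0.0255,0.0255,0.0255,0.0255,0.0255,0.0255,0.0255,0.0255,0.0255,0]})

```text
clock: 16.75
tcp_pos: [0.5667, -0.099, 0.1843]
ee_rot: [-0.149, 0.989, -0.0, -0.0]
contact_force: [-0.2, -1.1, -2.4]
grip_width: 0.0268
gripper_force: 50.2
```

```bash
python3 -c "
from h import *
go(.5663,-.098,.195,194);print(arm.observe()['torque'])
s=cv2.convertScaleAbs(cams.get_image('side')[:,:,::-1],alpha=1.3)
cv2.imwrite('pics/c5.png',crop(s,285,205,100,100,6))"
```

```text
d [ 0.0001  0.001  -0.0107] rot [ 3.0000e-04 -1.0000e-03 -1.5168e+00] tcp [ 0.5667 -0.099   0.1843] j6 -0.471 F [-0.2 -1.1 -2.4] t 16.75
[-0.29741965  0.02702982 -0.02179142]
```

View pics/c5.png

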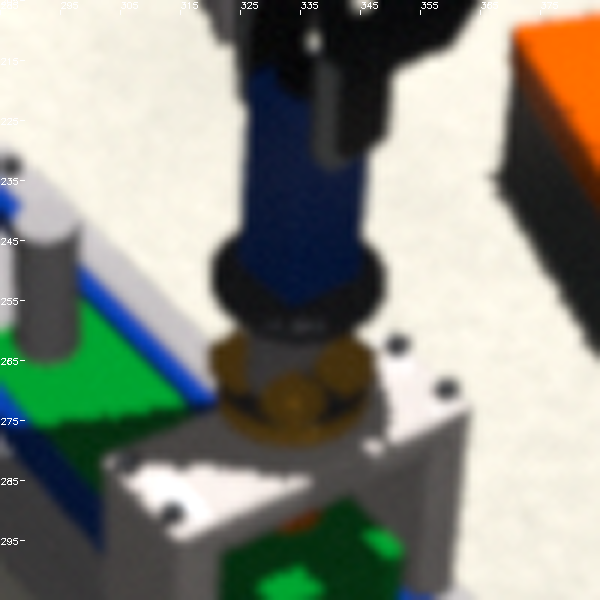

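Head is turning with the driver and has come down; the pad just shows at (334,291). Continuing.

To row units: 0.0005 m is 0.008, 0.16 rad / 6.2832 = 0.0255.

Call:
steer_hand(offsets={"sx":[0,0,0,0,0,0,0,0,0,0,0],"sy":[0,0,0,0,0,0,0,0,0,0,0],"sz":[0.008,0.008,0.008,0.008,0.008,0.008,0.008,0.008,0.008,0.008,0],"rx":[0,0,0,0,0,0,0,0,0,0,0],"ry":[0,0,0,0,0,0,0,0,0,0,0],"rz":[0.0255,0.0255,0.0255,0.0255,0.0255,0.0255,0.0255,0.0255,0.0255,0.0255,0]})

```text
clock: 18.18
tcp_pos: [0.5654, -0.0983, 0.1791]
ee_rot: [0.605, 0.796, -0.001, -0.001]
contact_force: [-3.0, 0.2, -1.8]
grip_width: 0.0268
gripper_force: 50.1
```

```bash
python3 -c "
from h import *
go(.5663,-.098,.195,194);print(arm.observe()['torque'])"
```

```text
d [ 0.0001  0.0009 -0.0159] rot [ 2.0000e-03 -4.5000e-03 -3.1147e+00] tcp [ 0.5654 -0.0983  0.1791] j6 1.127 F [-3.   0.2 -1.8] t 18.18
[-0.10556953  0.98544366  0.02917162]
```

To row units: 0.0005 m is 0.008, 0.17 rad / 6.2832 = 0.0271.

Call:
steer_hand(offsets={"sx":[0,0,0,0,0,0],"sy":[0,0,0,0,0,0],"sz":[0.008,0.008,0.008,0.008,0.008,0],"rx":[0,0,0,0,0,0],"ry":[0,0,0,0,0,0],"rz":[0.0271,0.0271,0.0271,0.0271,0.0271,0]})

```text
clock: 18.92
tcp_pos: [0.5657, -0.0975, 0.1765]
ee_rot: [0.879, 0.477, -0.001, -0.002]
contact_force: [-2.4, 1.5, -3.1]
grip_width: 0.0267
gripper_force: 50.0
```

Call:
steer_hand(offsets={"sx":[0,0,0,0],"sy":[0,0,0,0],"sz":[0,0,0.016,0],"rx":[0,0,0,0],"ry":[0,0,0,0],"rz":[-0.0127,0,0,0]})

```text
clock: 19.42
tcp_pos: [0.5665, -0.0983, 0.1762]
ee_rot: [0.861, 0.509, -0.0, -0.0]
contact_force: [-4.6, 1.3, -0.5]
grip_width: 0.027
gripper_force: 50.1
```

```bash
python3 -c "
from h import *
go(.5663,-.098,.195,194);print(arm.observe()['torque'])"
```

```text
d [ 0.0002 -0.0003 -0.0188] rot [-7.0000e-04  1.1000e-03  2.3954e+00] tcp [ 0.5665 -0.0983  0.1762] j6 1.901 F [-4.6  1.3 -0.5] t 19.43
[0.63738733 1.30518032 0.01875771]
```

To row units: -0.025 m is -0.4, -0.02 m is -0.32.

Call:
steer_hand(offsets={"sx":[0,0,0,0,0,0],"sy":[0,0,0,0,0,0],"sz":[-0.032,-0.08,-0.16,-0.32,-0.4,0],"rx":[0,0,0,0,0,0],"ry":[0,0,0,0,0,0],"rz":[0,0,0,0,0,0]})

```text
clock: 20.18
tcp_pos: [0.5706, -0.0996, 0.2419]
ee_rot: [0.861, 0.509, 0.003, 0.003]
contact_force: [1.8, 0.7, -2.7]
grip_width: 0.0271
gripper_force: 50.5
```

```bash
python3 -c "
from h import *
s=arm.observe(); ty=R.from_quat(s['ee_rot']).apply([0,1,0]); yaw=np.degrees(np.arctan2(ty[1],ty[0])); print(yaw)
go(.4414,-.3427,.238,yaw)
for n in('top','side'): cv2.imwrite(f'pics/{n}5.png',cams.get_image(n)[:,:,::-1])"
```

```text
-28.808360964518396
d [-0.2753  0.0039  0.0032] rot [ 0.0094 -0.0025  0.    ] tcp [ 0.5706 -0.0996  0.2419] j6 1.901 F [ 1.8  0.7 -2.7] t 20.18
```

To row units: -0.04 m is -0.64, -0.03 m is -0.48.

Call:
steer_hand(offsets={"sx":[-0.32,-0.64,-0.64,-0.64,-0.64,-0.64,-0.48,-0.4,0,0],"sy":[0,0.008,0.008,0.016,0.016,0.016,0,0,0,0],"sz":[0,0,0,0,0,0,0,0,0,0],"rx":[0,0,0,0,0,0,0,0,0,0],"ry":[0,0,0,0,0,0,0,0,0,0],"rz":[0,0,0,0,0,0,0,0,0,0]})

```text
clock: 21.52
tcp_pos: [0.4373, -0.3414, 0.2376]
ee_rot: [0.861, 0.509, -0.0, -0.001]
contact_force: [0.9, 0.1, -2.3]
grip_width: 0.0266
gripper_force: 50.4
```

```bash
python3 -c "
from h import *
go(.4414,-.3427,.0789,-28.8)
t=cv2.imread('pics/top5.png'); s=cv2.imread('pics/side5.png')
t=cv2.convertScaleAbs(cams.get_image('top')[:,:,::-1],alpha=1.5)
s=cv2.convertScaleAbs(cams.get_image('side')[:,:,::-1],alpha=1.8)
b=np.zeros((560,800,3),np.uint8); b[:400,:400]=crop(t,362,203,40,40,10); b[:560,400:]=crop(s,305,240,57,80,7)[:, :400][:, :399] if False else cv2.resize(crop(s,305,240,57,80,7),(400,560))
cv2.imwrite('pics/c6.png',b)"
```

```text
d [0.0008 0.0044 0.1587] rot [-0.0012 -0.0005 -0.0006] tcp [ 0.4373 -0.3414  0.2376] j6 1.411 F [ 0.9  0.1 -2.3] t 21.52
```

View pics/c6.png

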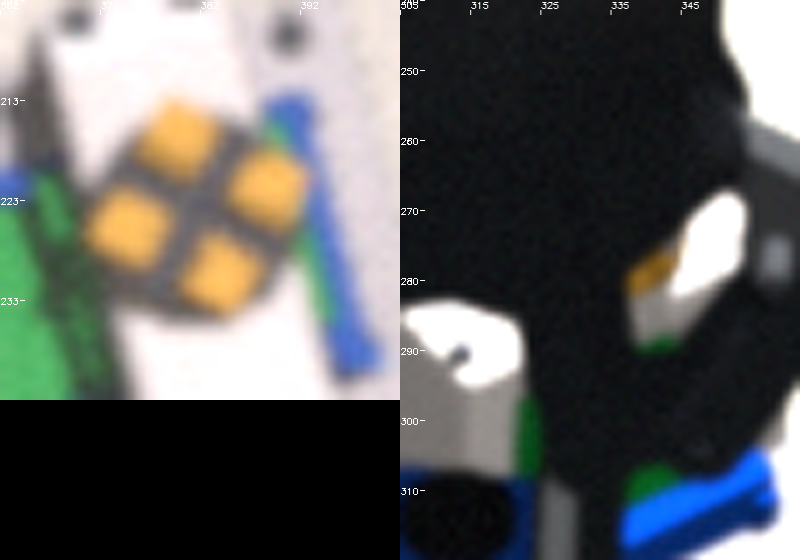

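The brass quadrants are now rotated about 42.5° + 180° (3.88 rad), and the screw dropped 12.3 mm, so the two agree on a setting of about 5.44 rad. Now putting the driver back in the rack.

To row units: 0.03 m is 0.48, 0.02 m is 0.32.

Call:
steer_hand(offsets={"sx":[0.016,0,0,0,0,0],"sy":[0.064,0,0,0,0,0],"sz":[0.32,0.48,0.48,0.32,0,0],"rx":[0,0,0,0,0,0],"ry":[0,0,0,0,0,0],"rz":[0,0,0,0,0,0]})

```text
clock: 22.38
tcp_pos: [0.4428, -0.3425, 0.1391]
ee_rot: [0.86, 0.509, 0.0, 0.001]
contact_force: [0.1, 0.5, -2.2]
grip_width: 0.0267
gripper_force: 50.3
```

```bash
python3 -c "
from h import *
go(.4414,-.3427,.0789,-28.8)"
```

```text
d [-0.0008 -0.0012  0.0602] rot [0.0013 0.0002 0.001 ] tcp [ 0.4428 -0.3425  0.1391] j6 1.414 F [ 0.1  0.5 -2.2] t 22.38
```

To row units: 0.015 m is 0.24, 0.01 m is 0.16.

Call:
steer_hand(offsets={"sx":[-0.016,0,0,0,0,0,0,0,0],"sy":[-0.016,0,0,0,0,0,0,0,0],"sz":[0.16,0.24,0.24,0.16,0.096,0.032,0.016,0.016,0],"rx":[0,0,0,0,0,0,0,0,0],"ry":[0,0,0,0,0,0,0,0,0],"rz":[0,0,0,0,0,0,0,0,0]})

```text
clock: 23.5
tcp_pos: [0.4408, -0.3431, 0.0785]
ee_rot: [0.861, 0.509, 0.0, 0.0]
contact_force: [0.0, -0.0, -1.9]
grip_width: 0.0271
gripper_force: 50.3
```

To row units: 0.001 m is 0.016.

Call:
steer_hand(offsets={"sx":[0,0],"sy":[0,0],"sz":[0.016,0],"rx":[0,0],"ry":[0,0],"rz":[0,0]})

```text
clock: 23.75
tcp_pos: [0.441, -0.3433, 0.078]
ee_rot: [0.861, 0.509, 0.0, 0.001]
contact_force: [-1.4, -0.0, 3.5]
grip_width: 0.027
gripper_force: 51.0
```

Call:
steer_hand(offsets={"sx":[0,0,0,0,0,0,0,0,0],"sy":[0,0,0,0,0,0,0,0,0],"sz":[0,0,0,0,-0.16,-0.48,-0.8,-0.8,0],"rx":[0,0,0,0,0,0,0,0,0],"ry":[0,0,0,0,0,0,0,0,0],"rz":[0,0,0,0,0,0,0,0,0]}, finger_gap=0.085)

```text
clock: 24.88
tcp_pos: [0.4433, -0.345, 0.2227]
ee_rot: [0.861, 0.509, 0.002, 0.005]
contact_force: [-0.0, 0.1, -0.0]
grip_width: 0.0851
gripper_force: 0.0
```

```bash
python3 -c "
from h import *
s=arm.observe(); ty=R.from_quat(s['ee_rot']).apply([0,1,0]); yaw=np.degrees(np.arctan2(ty[1],ty[0]))
O[:]=(.5663,-.0975)
st(0,.148,.2,yaw); st(0,.148,.2,103.3)"
```

```text
d [ 0.386  -0.1109  0.021 ] rot [ 0.0101  0.0016 -0.    ] tcp [ 0.4433 -0.345   0.2227] j6 1.412 F [-0.   0.1 -0. ] t 24.88
d [ 0.386  -0.1109  0.021 ] rot [ 0.0034  0.0125 -2.3053] tcp [ 0.4433 -0.345   0.2227] j6 1.412 F [-0.   0.1 -0. ] t 24.88
```

To row units: 0.043 m is 0.688, 0.023 m is 0.368, -0.1 rad / 6.2832 = -0.0159.

Call:
steer_hand(offsets={"sx":[0.368,0.688,0.688,0.688,0.688,0.688,0.688,0.688,0.688,0.32,0],"sy":[-0.096,-0.2,-0.2,-0.2,-0.2,-0.2,-0.2,-0.2,-0.2,-0.08,0],"sz":[0,0,0,0,0,0,0,0,0,0,0.16],"rx":[0,0,0,0,0,0,0,0,0,0,0],"ry":[0,0,0,0,0,0,0,0,0,0,0],"rz":[0,0,0,0,0,0,0,0,0,0,-0.0159]})

```text
clock: 26.25
tcp_pos: [0.5304, 0.0508, 0.2073]
ee_rot: [0.833, 0.554, 0.0, 0.0]
contact_force: [-0.4, -0.8, -0.3]
grip_width: 0.085
gripper_force: 0.0
```

Call:
steer_hand(offsets={"sx":[0,0,0,0,0,0,0,0,0,0,0,0],"sy":[0,0,0,0,0,0,0,0,0,0,0,0],"sz":[0,0,0,0,0,0,0,0,0,0,0,0],"rx":[0,0,0,0,0,0,0,0,0,0,0,0],"ry":[0,0,0,0,0,0,0,0,0,0,0,0],"rz":[-0.0293,-0.0293,-0.0293,-0.0293,-0.0293,-0.0293,-0.0293,-0.0293,-0.0293,-0.0293,-0.0293,-0.0293]})

```text
clock: 27.75
tcp_pos: [0.5293, 0.0488, 0.2069]
ee_rot: [-0.12, 0.993, -0.0, -0.0]
contact_force: [0.1, 0.0, -0.1]
grip_width: 0.0851
gripper_force: 0.0
```

```bash
python3 -c "
from h import *
go(.5322,.0466,.046,103.3)
b=np.zeros((504,800,3),np.uint8)
cv2.imwrite('pics/top7.png',cams.get_image('top')[:,:,::-1]);cv2.imwrite('pics/side7.png',cams.get_image('side')[:,:,::-1])
t=cv2.convertScaleAbs(cv2.imread('pics/top7.png'),alpha=1.5);s=cv2.convertScaleAbs(cv2.imread('pics/side7.png'),alpha=1.5)
b[:432,:420]=crop(t,450,240,70,72,6); b[:504,422:]=crop(s,290,240,54,72,7)
cv2.imwrite('pics/c7.png',b)"
```

```text
d [-0.0024 -0.0028  0.1609] rot [-0.0004 -0.0011  0.0077] tcp [0.5293 0.0488 0.2069] j6 -0.147 F [ 0.1  0.  -0.1] t 27.75
```

View pics/c7.png

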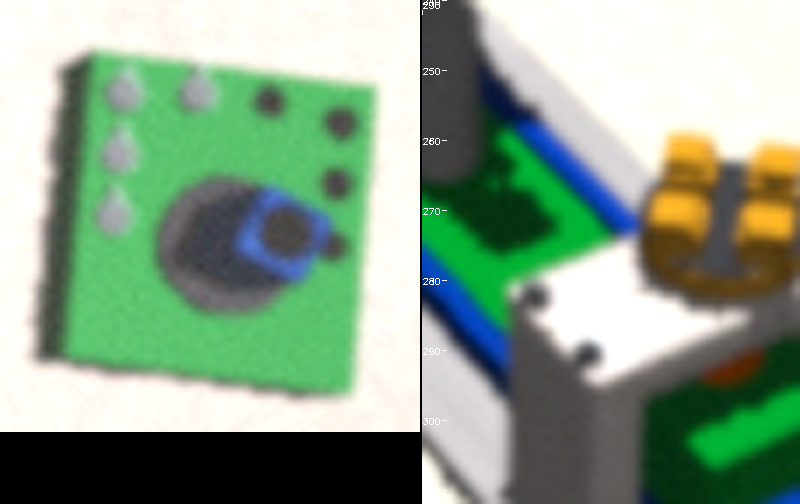

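The driver stands upright with its collar centred near (487.7,280.8) and the pad is down on the block. Now pinch the knob.

Units first: shifts go in shares of 62.5 mm and turns go in shares of 2 pi rad. So 0.04 m is 0.64, 0.03 m is 0.48, 0.008 rad / 6.2832 = 0.0013.

Call:
steer_hand(offsets={"sx":[-0.04,0,0,0,0,0],"sy":[-0.048,0,0,0,0,0],"sz":[0.48,0.64,0.64,0.64,0.16,0],"rx":[0,0,0,0,0,0],"ry":[0,0,0,0,0,0],"rz":[0.0013,0,0,0,0,0]})

```text
clock: 28.6
tcp_pos: [0.5327, 0.0471, 0.0472]
ee_rot: [-0.112, 0.994, -0.0, -0.0]
contact_force: [1.3, -0.5, 0.6]
grip_width: 0.0854
gripper_force: 0.0
```

Call:
steer_hand(offsets={"sx":[0,0,0,0,0,0,0,0],"sy":[0,0,0,0,0,0,0,0],"sz":[0,0,0,0,0,0,0,0],"rx":[0,0,0,0,0,0,0,0],"ry":[0,0,0,0,0,0,0,0],"rz":[0,0,0,0,0,0,0,0]}, finger_gap=0.0, grip_force=30)

```text
clock: 29.6
tcp_pos: [0.5336, 0.047, 0.0481]
ee_rot: [-0.113, 0.994, -0.0, 0.001]
contact_force: [0.2, -0.3, 5.6]
grip_width: 0.0213
gripper_force: 29.2
```

```bash
python3 -c "
from h import *
p=arm.observe()['tcp_pos'][:2]-O; print(p@U,p@V)"
```

```text
0.002341242131069683 0.15054408386828122
```

To row units: 0.005 m is 0.08, 0.003 m is 0.048.

Call:
steer_hand(offsets={"sx":[0,0,0,0,0,0,0,0],"sy":[0.048,0.08,0.08,0.08,0.08,0.08,0.08,0],"sz":[0,0,0,0,0,0,0,0],"rx":[0,0,0,0,0,0,0,0],"ry":[0,0,0,0,0,0,0,0],"rz":[0,0,0,0,0,0,0,0]})

```text
clock: 30.6
tcp_pos: [0.5272, 0.0775, 0.0481]
ee_rot: [-0.113, 0.994, -0.002, 0.001]
contact_force: [0.8, -6.7, 4.4]
grip_width: 0.0219
gripper_force: 29.2
```

Call:
steer_hand(offsets={"sx":[0,0,0,0,0,0,0,0],"sy":[0.112,0.112,0.112,0.112,0.112,0.112,0.048,0],"sz":[0,0,0,0,0,0,0,0],"rx":[0,0,0,0,0,0,0,0],"ry":[0,0,0,0,0,0,0,0],"rz":[0,0,0,0,0,0,0,0]})

```text
clock: 31.6
tcp_pos: [0.5166, 0.1229, 0.0481]
ee_rot: [-0.113, 0.994, -0.001, 0.001]
contact_force: [0.5, -3.5, 6.3]
grip_width: 0.0216
gripper_force: 29.4
```

```bash
python3 -c "
from h import *
p=arm.observe()['tcp_pos'][:2]-O; print(p@U,p@V)"
```

```text
0.00327351253512273 0.22826370058458317
```

To row units: 0.06 m is 0.96, -0.05 m is -0.8.

Call:
steer_hand(offsets={"sx":[0,0,0,0,0,0,0,0,0.96,0.96,0,0],"sy":[0,0,0,0,0,0,0,0,0,0,0,0],"sz":[0,0,0,0,-0.32,-0.8,-0.8,-0.8,0,0,0,0],"rx":[0,0,0,0,0,0,0,0,0,0,0,0],"ry":[0,0,0,0,0,0,0,0,0,0,0,0],"rz":[0,0,0,0,0,0,0,0,0,0,0,0]}, finger_gap=0.085)

```text
clock: 33.1
tcp_pos: [0.399, 0.0965, 0.2176]
ee_rot: [-0.113, 0.994, 0.0, 0.001]
contact_force: [0.5, 0.5, 0.6]
grip_width: 0.0849
gripper_force: 0.0
```

```bash
python3 -c "
from h import *
print(arm.observe()['tcp_pos'])
t=cv2.convertScaleAbs(cams.get_image('top')[:,:,::-1],alpha=1.5);s=cv2.convertScaleAbs(cams.get_image('side')[:,:,::-1],alpha=1.5)
b=np.zeros((600,800,3),np.uint8)
b[:240,:]=cv2.resize(t[190:310,120:520],(800,240)); b[240:600,:450]=crop(s,235,215,150,120,3)
cv2.imwrite('pics/c8.png',b)"
```

```text
[0.39903203 0.0965428  0.21762786]
```

View pics/c8.png

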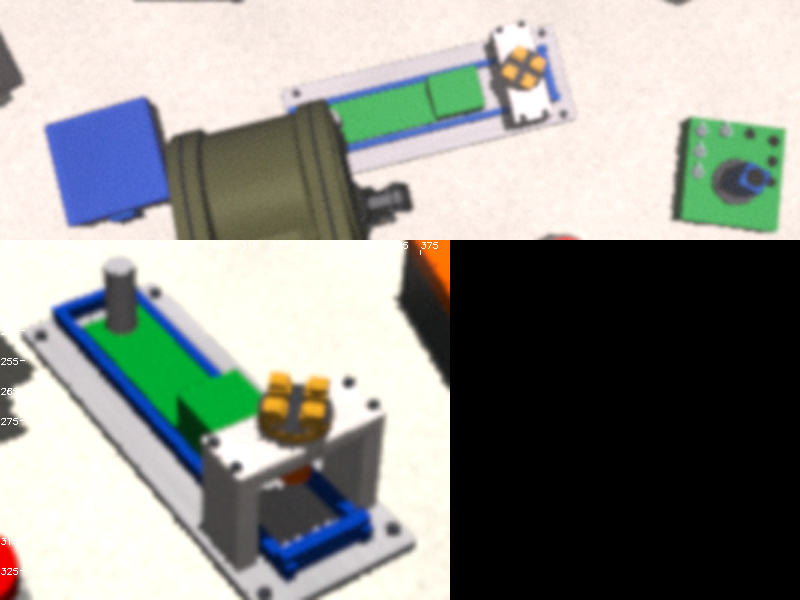

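The picture shows the block out and clear of the gate, the foot hanging free, and the driver upright in its rack. The robot is touching nothing, so I'm handing in.

```bash
python3 -c "
from plant import arm, cams
print(arm.sign_off())"
```

```text
the job is handed in; nothing more can be done
None
```

I handed the job in at about 33 s; the hand-in gave no verdict, so these are my own measurements: the screw is at about 5.4 rad, the block is drawn out to about 76 mm and clear of the gate, the driver stands upright in its rack, and I saw no bystander moved.

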